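Hang the bottle carrier level on the stand's pin

ROBOT

A 7-joint arm with a two-finger parallel gripper is mounted at the origin on a cart in front of the work surface, level with it; the furniture and walls round the work are solid. World frame = base frame: x ahead of the robot, y to its left, z up, the work surface at z = 0. Lengths are in mm, angles in rad, forces in N, time in s.
With the tool pointing down it reaches from about 400 to 875 mm from the base axis. Payload 4.4 kg.
Tool frame: the origin (TCP) lies at the very end of the fingers, on their centre line; the grasp point (between the pads) lies 19 mm behind it; z points along the fingers, y is the line along which they close (so a half turn about z gives the same grasp; the last joint's range is limited). The gripper opens to 85 mm and grips with 20 to 120 N. Pads are 22 mm wide; open, the fingers measure 114 mm over their backs; the gripper's body (76 mm by 85 mm) begins 54 mm behind the grasp point. The pads swing forward as they close: fully open they stand 13 mm farther back than shut.
Start: joints at [1.212, 0.628, 0.038, 1.517, -0.027, 0.996, -0.02], TCP at [187.64, -622.342, 231.313] pointing down, gripper open.
Joint ranges: [-3.06, 3.06], [-0.37, 2.12], [-1.25, 1.32], [0.18, 2.47], [-1.1, 4.24], [0.23, 1.98], [-2.94, 2.94]. Speed limits (rad/s): [2.57, 2.57, 3.14, 3.14, 3.14, 3.14, 3.14].

INTERFACE

Orientations are given as [roll, pitch, yaw] about the fixed x, y, z axes, in that order (R = Rz(yaw) Ry(pitch) Rx(roll)).
In Python, from cell import sensors, get_image, camera_params, order gives the robot as it stands.
- The arm moves only by the shell command python3 -m inch 'ROWS' [OPENING]. ROWS is JSON, a list that holds one entry, the list of rows, each a list of 4 numbers: the shift along the tool's x, y, z in cm, then the turn about the tool's z in degrees. A call has 1 to 8 rows; each row is the pose to reach, as a shift and turn from the pose commanded when the call began, along the tool's axes at that moment; what a row does not reach only later rows make up. A row lasts 1/12 s, in which the tool goes at most 41.7 mm and 7.16 degrees, less where a joint would pass 70% of its speed; a pose out of reach is approached as far as the arm can. A call with a gripper value outside its range is refused whole. OPENING is the finger opening in cm, from 0 to 8.54, set as the call begins (- or left out, the last holds). The fingers move at their own pace and stop on an object; the grip force is fixed at half the most. Time passes only in rows, so rows that repeat a pose let the fingers close. It gives the time, the measured TCP pose, the force, the opening and the grip force at its end, in the units of the state.
- sensors.read_state(): the state, without advancing time (a new reading comes with each control period).
- get_image(name): name is "side" or "top"; returns the picture (384x512x3 uint8, blue, green, red); there is no depth.
- camera_params(name): a dict with "mtx" (3x3 intrinsics, pixels), "D" ([k1, k2, p1, p2, k3] as OpenCV has them; the pictures are not rectified), "rvec" (rotation vector, rad) and "tvec" (3), from world to camera coordinates, as OpenCV has them. Camera axes: x right, y down, z forward; pixel columns grow to the right and rows downward; lengths in mm; the calibration is good to about 2 mm. A picture is of the moment at which its call begins. camera_params takes no time and is no camera call.
- order.finish_job(): hands the job in; it is judged then, once.
The state is a dict: "clock": time; "qpos": joint angles; "qd": joint speeds; "tau": joint torques, N m; "eef_pos": TCP position; "tool_rot": TCP orientation; "force": force on the tool from outside, world axes, zero at the start; "torque": the same for the moment, N m; "width": finger opening in mm; "gripper_force": force on a finger pad.
Only numpy, scipy, OpenCV 4.12 (cv2) and the standard library are available. Lean on these libraries where they do the work, as an engineer would, in place of code of your own. Each camera call takes 0.05 s, during which the arm holds its last target. There are 200 camera calls.

TASK

Hang the blue bottle carrier on the stand's pin by whichever of its three slots lets it hang level with the steel weight in the well where it is now: thread the pin's head through that slot, bring the plate back to the collar, lower the carrier into the pin's neck until the pin carries it, and let go. The pin is clamped a little differently each time, so feel for it gently: never press, knock or drop the carrier on the stand with more than about 15 newtons. Leave the weight and the bottles in their wells, and do not disturb the petri dish or the sample cup.

Things in the scene. Friction and masses are not known exactly. Their poses are not given: they have to be found in the camera images.
- stand: Fixed stand: dark base plate 160 x 160 x 12 mm, steel post 18 mm thick and 195 mm high, and an aluminium clamp (36 x 30 x 22 mm) on it that holds a level pin. Origin: on the post's axis at worktop height; z up; the pin points along -x of the stand, on y = 0, at about z = 165 mm. Nothing on the stand yields when touched.
- collar_nominal (a point): Where the centre of the collar's front face would be on average (fixed to the stand, same axes, x = -65 mm, z = 165 mm). Clamp and pin are set by hand and this point does not show it: the real pin axis is up to 8 mm higher or lower, and the whole pin up to 8 mm further in or out.
- head_nominal (a point): Where the pin's tip would be on average (x = -87 mm, z = 165 mm of the stand; the same hidden shift). From the tip back: brass domed head 13 mm diameter, 10 mm long; thinner neck 8 mm diameter, 12 mm long, where the carrier shall hang; brass collar 20 mm diameter, 6 mm thick; 13 mm stem to the clamp.
- carrier_mid (a point): Blue plastic carrier, 0.12 kg empty, balanced at its middle; 146 mm long (y), 40 mm deep (x), 167 mm high (z, up). The point is its centre, 83.5 mm above its underside. Straps (22 x 6 mm) at both ends rise from a tray to an upright header plate, 8 mm thick, in the plane x = 0, 80 to 167 mm above the underside. May be hung either way round.
- grip_band (a point): Middle of the grey grip band of the header plate, 15 mm below the top edge (152 mm above the underside), same axes as the carrier. The plain strip above the slots is 42 mm high and 8 mm thick (along x), and can be gripped anywhere along y.
- middle_slot (a point): Top of the middle one of three upright slots through the header plate along x, 125 mm above the underside. The slots are at y = -27, 0 and +27 mm, 17 mm wide, 36 mm high (89 to 125 mm above the underside); the upper corners slope at 45 degrees to a 4 mm wide flat, which centres on the neck of the pin.
- middle_well (a point): Floor centre of the middle one of three square wells in the tray, 5 mm above the underside. The wells are 30 x 30 mm, at y = -48, 0 and +48 mm, their walls rise to 28 mm above the underside. One holds the steel weight, two hold bottles.
- weight_mid (a point): Steel balance weight with a knob on top, 27 mm diameter, 60 mm high, about 0.25 kg (to 10 %), standing in one of the wells. The point is its centre, half-way up.
- red_mid (a point): Nearly empty dropper bottle with a red cap, 27 mm diameter, 63 mm high, 0.02 kg, in one of the wells. The point is its centre.
- green_mid (a point): Nearly empty dropper bottle with a white cap and a green band, 27 mm diameter, 63 mm high, 0.02 kg, in one of the wells. The point is its centre.
- dish_mid (a point): Petri dish, 62 mm diameter, 16 mm high, on the worktop, to be left alone. The point is its centre.
- cup_mid (a point): Clear sample cup, 52 mm diameter, 60 mm high, on the worktop, to be left alone. The point is its centre.

How it is judged (in metres and radians):
On the way:
1. the carrier is lifted clear of the worktop (height (world z) of carrier_mid above 0.105 m), for 0.2 s.
At the end, for the whole second after the job is handed in: The carrier hangs at rest with its weight on the neck of the pin, between head and collar, through one of its slots (its centre 112 to 144 mm above the worktop, 50 to 95 mm in front of the post's axis and within 42 mm to either side of it), upright to within 0.1 rad (about 6 degrees), released (angle between carrier_mid's own z axis and vertical below 0.1 rad and contact force between carrier and neck above 1 N and z of carrier_mid in the frame of stand between 0.112 and 0.144 m and x of carrier_mid in the frame of stand between -0.095 and -0.05 m and y of carrier_mid in the frame of stand between -0.042 and 0.042 m and linear speed of carrier below 0.05 m/s); the robot touches nothing.
It fails at once if the carrier is pressed or knocked against the stand with more than 15 N (contact force between carrier and stand above 15 N).
It fails at once if the weight or a bottle leaves its well (z of weight_mid in the frame of carrier_mid above -0.03 m or z of any of red_mid, green_mid in the frame of carrier_mid above -0.028 m).
It fails at once if the petri dish or the sample cup is moved by more than 15 mm (distance of any of dish_mid, cup_mid from where it was at the start of the episode above 0.015 m).
It also fails if it takes over 54 s, if anything falls off the work surface, if the arm or the gripper's body presses on something with over 40 N, if the wrist force passes 120 N, or if a joint passes its speed limit or range.

## Working session

There is one attempt and no reset: what is moved stays moved. The work goes in short steps, Python scripts to look and compute and a shell command to move; the robot and the scene stay as the last step left them, time stands still between calls to the robot, and variables do not carry over. Pictures are saved under pics/ and viewed, at most 10 in all, crops included, and the job is handed in when it is done.

```bash
mkdir -p pics; cat > h.py <<'E'
import numpy as np, cv2
from cell import sensors, get_image, camera_params, order
from scipy.spatial.transform import Rotation as R
def cam(n):
    p=camera_params(n); M=cv2.Rodrigues(np.array(p["rvec"],float))[0]; t=np.array(p["tvec"],float).ravel()
    return np.array(p["mtx"],float),np.array(p["D"],float),M,t
def ray(n,uv):
    K,D,M,t=cam(n); u=cv2.undistortPoints(np.array([[uv]],float),K,D)[0,0]
    d=M.T@np.array([u[0],u[1],1]); return -M.T@t,d/np.linalg.norm(d)
def plane(n,uv,z=0):
    o,d=ray(n,uv); return o+d*(z-o[2])/d[2]
def tri(a,b):
    o1,d1=ray("side",a);o2,d2=ray("top",b)
    s=np.linalg.lstsq(np.c_[d1,-d2],o2-o1,rcond=None)[0]
    p,q=o1+s[0]*d1,o2+s[1]*d2; return (p+q)/2,np.linalg.norm(p-q)
def proj(n,P):
    K,D,M,t=cam(n); return cv2.projectPoints(np.array(P,float).reshape(-1,1,3),cv2.Rodrigues(M)[0],t,K,D)[0].reshape(-1,2)
E
python3 - <<'E'
from h import *
for n in("side","top"):
    cv2.imwrite(f"pics/{n}0.png",get_image(n)); K,D,M,t=cam(n); print(n,-M.T@t,M[2],K[0,0])
print(sensors.read_state())
E
```

```text
side [ 400.4789149  -814.85879318  546.76436999] [ 0.16822932  0.87182089 -0.4600296 ] 353.7867538046516
top [ 358.12725492   15.01595723 1405.98252031] [ 0.14751045 -0.00881633 -0.9890212 ] 487.27718273364036
{'clock': 0.1, 'qpos': array([ 1.21218188,  0.62920838,  0.03844693,  1.51825263, -0.02698454,
        0.99629076, -0.02000401]), 'qd': array([-0.00270647, -0.00038319,  0.00098514, -0.0028647 , -0.0003624 ,
       -0.00123073, -0.00166054]), 'tau': array([ 1.39877680e-03, -5.64543056e+01,  1.22976344e+00, -1.93973619e+01,
        1.11758753e-02,  5.44413124e-03,  1.90158869e-05]), 'eef_pos': array([ 187.48871809, -621.8049963 ,  230.51532672]), 'tool_rot': array([-3.13995177e+00,  2.78331595e-05,  2.92817474e-01]), 'force': array([ 0.26863786, -0.33816748,  0.23525665]), 'torque': array([-0.01456389, -0.03610553, -0.03249312]), 'gripper_force': 0.0, 'width': 85.19326309035115}
```

View pics/side0.png

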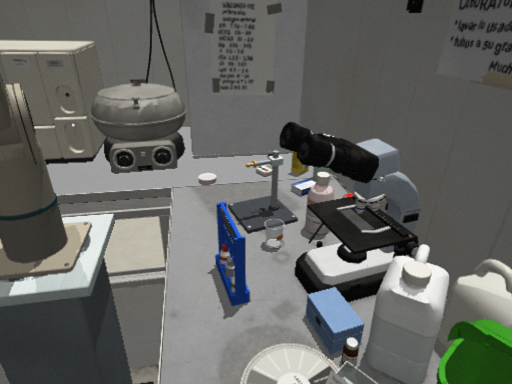

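View pics/top0.png

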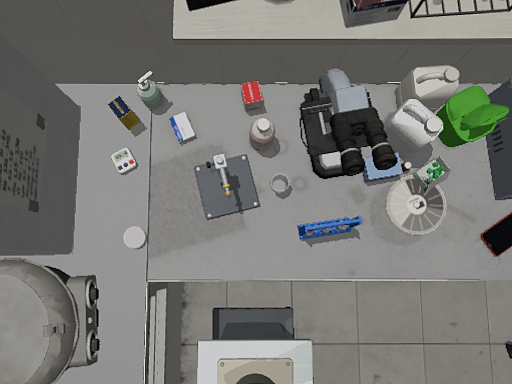

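The side view shows the carrier at about (232,255), the stand at (265,190) with its pin pointing left, and the cup at (274,234). The top view shows the carrier at (330,228), the stand at (227,185) with the pin tip near (229,192), the cup at (280,184) and the dish at (134,237). I'll zoom in next.

```bash
python3 - <<'E'
from h import *
a=cv2.imread("pics/side0.png")[145:310,195:305]; b=cv2.imread("pics/top0.png")[145:245,185:370]
a=cv2.resize(a,None,fx=3.6,fy=3.6,interpolation=3)
b=cv2.resize(b,None,fx=4.3,fy=4.3,interpolation=3)
cv2.imwrite("pics/sc.png",a);cv2.imwrite("pics/tc.png",b)
im=cv2.imread("pics/top0.png"); h=cv2.cvtColor(im,cv2.COLOR_BGR2HSV)
m=cv2.inRange(h,(105,150,60),(125,255,255)); m[:205]=0
c=max(cv2.findContours(m,0,2)[0],key=cv2.contourArea); print("blue top",cv2.boxPoints(cv2.minAreaRect(c)))
im=cv2.imread("pics/side0.png"); h=cv2.cvtColor(im,cv2.COLOR_BGR2HSV)
m=cv2.inRange(h,(110,150,40),(125,255,255)); m[:,260:]=0
c=max(cv2.findContours(m,0,2)[0],key=cv2.contourArea); print("blue side",cv2.approxPolyDP(c,2.5,True).reshape(-1,2).tolist())
for u in((198,191),(241,155),(259,207),(208,217)): print("plate",plane("top",u,12))
E
```

```text
blue top [[297.8865  225.28108]
 [359.45676 215.55946]
 [361.5892  229.06487]
 [300.01895 238.78648]]
blue side [[217, 204], [219, 249], [225, 242], [234, 261], [236, 291], [232, 293], [230, 290], [231, 277], [225, 277], [219, 255], [216, 255], [216, 263], [233, 305], [248, 301], [244, 283], [244, 237], [237, 231], [225, 202]]
plate [568.6586569  164.08104753  12.        ]
plate [674.95332386  39.99027281  12.        ]
plate [521.82070123 -12.00793892  12.        ]
plate [493.22268004 134.36984955  12.        ]
```

View pics/sc.png

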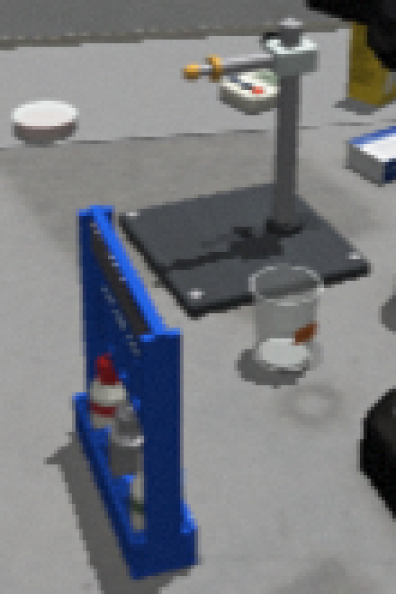

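View pics/tc.png

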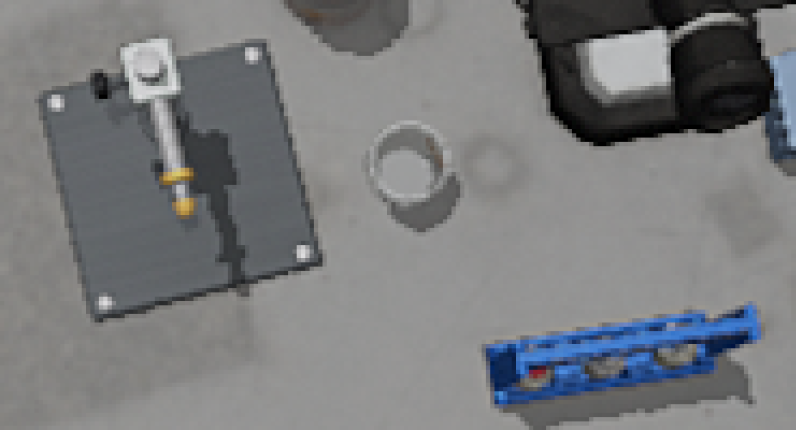

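The side crop shows red, grey steel and green in order from far (+y) to near, so the weight is in the middle well and the middle slot is the one to use. In that crop the pin tip is at (184,72), and in the top crop it is at (184,212). The header runs from (518,360) to (762,318) in the top crop.

```bash
cat >> h.py <<'E'
def S(u):return (u[0]/3.6+195-.4,u[1]/3.6+145-.4)
def T(u):return (u[0]/4.3+185-.4,u[1]/4.3+145-.4)
def rel(dw,dyaw=0):
    "world shift mm -> tool row"
    M=R.from_euler('xyz',sensors.read_state()["tool_rot"]).as_matrix(); return (M.T@np.array(dw)/10).round(2), -dyaw
E
python3 - <<'E'
from h import *
P=np.array([plane("top",T(u),12)for u in((40,95),(265,40),(322,262),(97,320))]);print(P.round(1),P.mean(0))
e=(P[1]-P[2]+P[0]-P[3]);print("stand yaw",np.degrees(np.arctan2(e[1],e[0])))
print("post top",tri(S((290,22)),T((148,62))),plane("top",T((148,62)),195))
print("tip",tri(S((184,72)),T((184,212)))); print("collar",tri(S((214,68)),T((177,177))))
a=plane("top",T((518,360)),167);b=plane("top",T((762,318)),167);print(a,b,np.linalg.norm(a-b),"yaw",np.degrees(np.arctan2(*(a-b)[[1,0]]))-90)
a=plane("top",T((518,347)),167);b=plane("top",T((758,305)),167);print(a,b,np.linalg.norm(a-b))
for u in((96,210),(165,332)): print("hdr side",plane("side",S(u),167))
print("cup",plane("top",T((410,160)),60),"dish",plane("top",(134,237),16))
print("tray",plane("top",T((487,347)),28),plane("top",T((497,403)),28),plane("top",T((715,372)),28))
print("tcp px",proj("top",[sensors.read_state()["eef_pos"]]),proj("side",[sensors.read_state()["eef_pos"]]))
E
```

```text
[[640.2 177.   12. ]
 [678.2  24.7  12. ]
 [526.1 -13.4  12. ]
 [487.4 136.7  12. ]] [582.98889997  81.24781575  12.        ]
stand yaw 14.418882529845211
post top (array([622.57366843,  92.41844796, 195.76297332]), np.float64(0.46221032427563763)) [622.97409923  92.43356772 195.        ]
tip (array([536.67736454,  72.0643143 , 167.80465504]), np.float64(1.6145657176425685))
collar (array([559.23577418,  76.23988468, 167.71921242]), np.float64(1.129792936850415))
[ 448.85272727 -125.96165894  167.        ] [ 473.55023244 -271.24531252  167.        ] 147.36792988681506 yaw 9.647770898717567
[ 456.54746904 -126.10435321  167.        ] [ 481.29604322 -269.14812219  167.        ] 145.16890772075487
hdr side [ 450.15858869 -131.70114467  167.        ]
hdr side [ 473.60993716 -267.80606817  167.        ]
cup [587.13632006 -70.0961435   60.        ] dish [436.44096102 342.81251738  16.        ]
tray [ 467.62396349 -121.51277085   28.        ] [ 430.86416137 -127.47341984   28.        ] [ 450.94450621 -271.18075054   28.        ]
tcp px [[523.69893271 338.62361962]] [[-68.63801723 465.97423385]]
```

```bash
python3 -m inch '[[[2.5,-2.1,-0.5,-6],[5,-4.2,-1,-12],[7.5,-6.3,-1.5,-18],[10,-8.4,-2,-24],[12.5,-10.5,-2.5,-30],[15,-12.6,-2.5,-36],[17.5,-14.7,-2.5,-42],[20,-16.8,-2.5,-48]]]' 8.5
python3 - <<'E'
from h import *
s=sensors.read_state();print(s["eef_pos"],s["tool_rot"],s["qpos"])
print(rel(np.array([464,-198.5,255])-s["eef_pos"]),99.6-np.degrees(s["tool_rot"][2]))
E
```

```text
clock: 0.77
eef_pos: [331.0, -402.2, 256.3]
tool_rot: [-3.141, 0.0, 1.136]
force: [0.5, 0.2, -0.3]
width: 85.0
gripper_force: 0.0
[ 331.04894514 -402.20874679  256.25885204] [-3.14128224e+00  3.83065497e-07  1.13559087e+00] [ 0.97870357  0.41960044 -0.21317081  1.83917357  0.11086928  0.89457258
  0.27874599]
(array([24.08,  3.47,  0.12]), 0) 34.53543616077967
```

```bash
python3 -m inch '[[[3.4,0.5,0,-5.8],[6.8,1,0,-11.6],[10.2,1.5,0,-17.4],[13.6,2,0,-23.2],[17,2.5,0,-29],[20.4,3,0,-34.8],[24.1,3.5,0,-34.8],[24.1,3.5,0,-34.8]]]' 8.5
python3 - <<'E'
from h import *
s=sensors.read_state();print(s["eef_pos"],np.degrees(s["tool_rot"]),s["qpos"],s["force"])
a=get_image("side")[90:310,150:320]; b=get_image("top")[145:275,240:400]
a=cv2.resize(a,None,fx=2.7,fy=2.7,interpolation=3);b=cv2.resize(b,(330,268),interpolation=3)
c=np.zeros((594,800,3),np.uint8);c[:,:459]=a;c[:268,465:795]=b;cv2.imwrite("pics/g1.png",c)
E
```

```text
clock: 1.43
eef_pos: [469.5, -192.5, 256.7]
tool_rot: [3.137, -0.004, 1.749]
force: [1.6, 0.1, -0.5]
width: 85.3
gripper_force: 0.0
[ 469.47784461 -192.5062      256.71302374] [179.71273527  -0.22820698 100.21776534] [ 0.63624542  0.41669935 -0.4188466   1.87057857  0.20533997  0.89419852
  0.29875949] [ 1.5922865   0.0797372  -0.54470313]
```

View pics/g1.png

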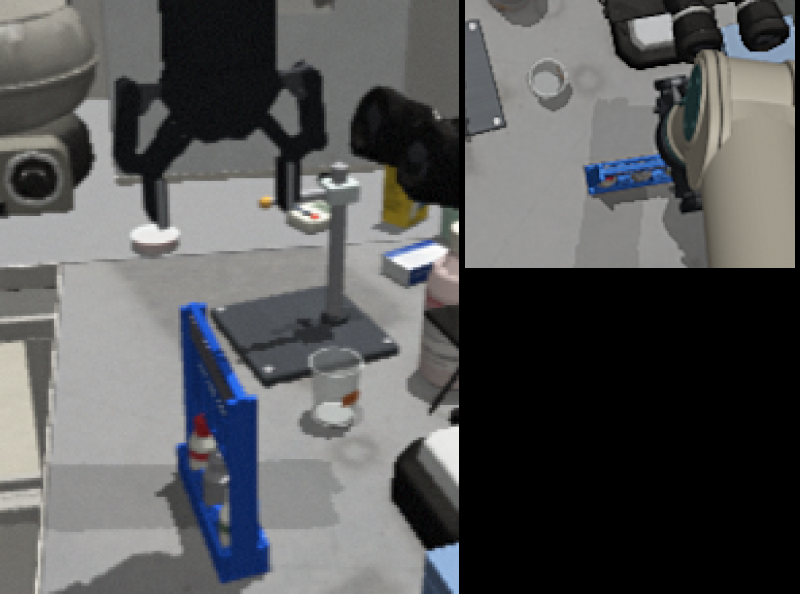

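The open gripper is over the header with its fingers on either side along x, and the way down is free. I'll descend part way and let it settle.

```bash
python3 -m inch '[[[0,0,0,0],[0,0,1,0],[0,0,2,0],[0,0,3,0],[0,0,4,0],[0,0,5,0],[0,0,5,0],[0,0,5,0]]]' 8.5
python3 - <<'E'
from h import *
s=sensors.read_state();print(s["eef_pos"],np.degrees(s["tool_rot"]))
print(rel(np.array([464,-198.5,138])-s["eef_pos"]))
E
```

```text
clock: 2.2
eef_pos: [464.5, -200.5, 205.4]
tool_rot: [-3.14, -0.001, 1.738]
force: [0.3, 0.4, 0.0]
width: 84.7
gripper_force: 0.0
[ 464.50653646 -200.51900694  205.42336238] [-1.79913202e+02 -6.41095383e-02  9.95771186e+01]
(array([ 0.2 , -0.01,  6.74]), 0)
```

```bash
python3 -m inch '[[[0.2,0,1.2,0],[0.2,0,2.4,0],[0.2,0,3.6,0],[0.2,0,4.8,0],[0.2,0,6,0],[0.2,0,6.7,0],[0.2,0,6.7,0],[0.2,0,6.7,0]]]' 3
python3 -m inch '[[[0,0,0,0],[0,0,0,0],[0,0,0,0],[0,0,0,0],[0,0,0,0],[0,0,0,0]]]' 0
```

```text
clock: 2.87
eef_pos: [464.9, -198.7, 139.5]
tool_rot: [3.141, 0.0, 1.738]
force: [-0.1, 0.2, 1.3]
width: 30.2
gripper_force: 0.0
clock: 3.37
eef_pos: [464.4, -198.9, 139.8]
tool_rot: [-3.141, 0.001, 1.738]
force: [-2.8, 0.0, 7.3]
width: 7.1
gripper_force: 61.0
```

Grasped, width 7.1 and grip 61 N. Now I'll lift gently.

```bash
python3 -m inch '[[[0,0,-0.4,0],[0,0,-1.1,0],[0,0,-2,0],[0,0,-3,0],[0,0,-4,0],[0,0,-5,0],[0,0,-5.7,0],[0,0,-6,0]]]' 0
python3 -m inch '[[[0,0,0,0],[0,0,0,0],[0,0,0,0],[0,0,0,0]]]' 0
python3 - <<'E'
from h import *
s=sensors.read_state();print(s["eef_pos"],np.degrees(s["tool_rot"]),s["force"],s["torque"])
print(rel(np.array([488,60,201])-s["eef_pos"]))
E
```

```text
clock: 4.03
eef_pos: [465.4, -198.9, 200.9]
tool_rot: [3.139, 0.001, 1.738]
force: [0.2, 0.1, -4.1]
width: 6.6
gripper_force: 59.6
clock: 4.37
eef_pos: [464.3, -198.6, 198.8]
tool_rot: [-3.141, -0.001, 1.738]
force: [0.7, 0.5, -3.6]
width: 7.1
gripper_force: 59.6
[ 464.27411603 -198.55112888  198.79739835] [-1.79943754e+02 -3.69353909e-02  9.95776304e+01] [ 0.68604557  0.47279409 -3.56071248] [ 0.00268663 -0.00665058  0.02160929]
(array([25.1 ,  6.64, -0.21]), 0)
```

```bash
python3 -m inch '[[[0.6,0.1,0,0],[1.8,0.4,0,-0.5],[3.4,0.8,0,-1],[5.2,1.3,0,-1.5],[7,1.8,0,-2],[8.8,2.3,0,-2.5],[10.6,2.8,0,-3],[12.4,3.3,0,-3.5]]]' 0
python3 -m inch '[[[1.8,0.5,0,-0.5],[3.6,1,0,-1],[5.4,1.5,0,-1.3],[7.2,2,0,-1.3],[9,2.4,0,-1.3],[10.8,2.9,0,-1.3],[12.2,3.3,0,-1.3],[12.7,3.3,0,-1.3]]]' 0
python3 -m inch '[[[0,0,0,0],[0,0,0,0],[0,0,0,0],[0,0,0,0]]]' 0
python3 - <<'E'
from h import *
s=sensors.read_state();print(s["eef_pos"],np.degrees(s["tool_rot"]),s["force"],s["torque"])
A=get_image("side");B=get_image("top");cv2.imwrite("pics/sA.png",A);cv2.imwrite("pics/tA.png",B)
a=cv2.resize(A[120:280,180:300],None,fx=3.7,fy=3.7,interpolation=3);b=cv2.resize(B[130:240,180:270],None,fx=3.8,fy=3.8,interpolation=3)
c=np.zeros((594,800,3),np.uint8);c[:592,:444]=a;c[:418,450:792]=b;cv2.imwrite("pics/g2.png",c)
E
```

```text
clock: 5.03
eef_pos: [476.3, -68.5, 199.3]
tool_rot: [-3.141, -0.001, 1.801]
force: [0.7, 0.5, -3.3]
width: 7.1
gripper_force: 59.6
clock: 5.7
eef_pos: [479.9, 64.7, 199.5]
tool_rot: [3.14, -0.002, 1.827]
force: [0.7, 1.2, -3.3]
width: 7.2
gripper_force: 59.6
clock: 6.03
eef_pos: [479.9, 59.0, 199.2]
tool_rot: [-3.141, 0.001, 1.82]
force: [0.2, -0.2, -3.8]
width: 6.9
gripper_force: 59.6
[479.86711346  58.99496632 199.19995441] [-1.79968709e+02  3.62241997e-02  1.04274303e+02] [ 0.18316009 -0.23057581 -3.79287225] [ 0.00293826 -0.01377857 -0.00279566]
```

View pics/g2.png

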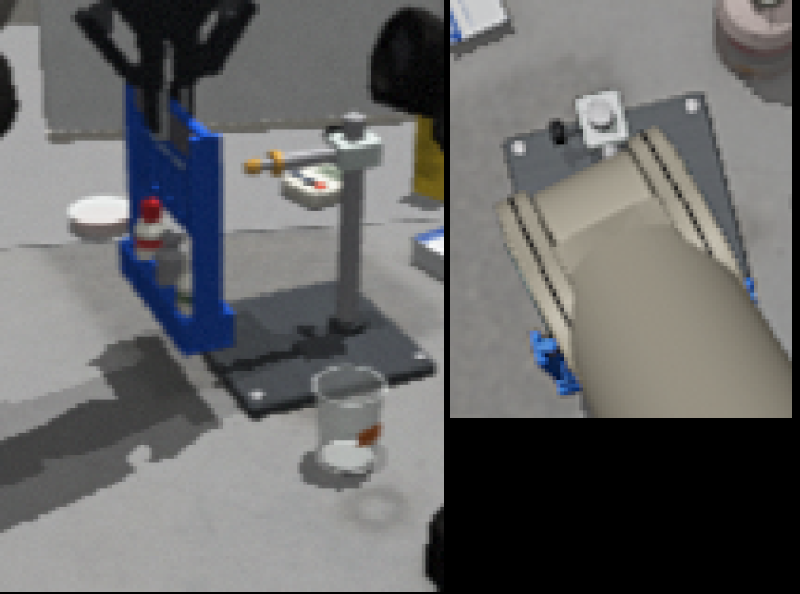

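The side crop shows the carrier held upright in front of the pin. The pin tip is at (246,166) in that crop and the plate is about 50 mm short of it. The arm hides the header from the top camera. I'll check the lateral position of the carrier ends against the pin in the images.

```bash
python3 - <<'E'
from h import *
def blue(f,n):
    im=cv2.imread(f); h=cv2.cvtColor(im,cv2.COLOR_BGR2HSV); return cv2.inRange(h,(105,130,50),(125,255,255))
c0=np.array([464.4,-198.7]); th=np.radians(9.6)
def corners(c,th,zb):
    ex=np.array([np.cos(th),np.sin(th)]);ey=np.array([-ex[1],ex[0]]);o={}
    for y in(-73,73):
        for x,z,k in((-20,28,'tray-'),(20,28,'tray+'),(-4,167,'hdr-'),(4,167,'hdr+')):
            o[k,y]=np.r_[c+x*ex+y*ey,z+zb]
    return o
for f,c,th,zb in(("0",c0,th,0),("A",np.array([479.9,59.]),np.radians(14.3),59.4)):
    o=corners(c,th,zb)
    for n,p in(("top","t"),("side","s")):
        g=f"pics/{n}0.png" if f=="0" else f"pics/{p}A.png"
        im=cv2.imread(g);q=proj(n,list(o.values()))
        x0,y0=q.min(0).astype(int)-14;x1,y1=q.max(0).astype(int)+14
        k=4;I=cv2.resize(im[y0:y1,x0:x1],None,fx=k,fy=k,interpolation=3)
        for u in q: cv2.circle(I,tuple(((u-[x0,y0]+.5)*k).astype(int)),2,(0,255,255),-1)
        cv2.imwrite(f"pics/c_{n}{f}.png",I); print(I.shape)
a,b,d=[cv2.imread(f"pics/c_{x}.png") for x in("top0","topA","sideA")]
C=np.zeros((600,800,3),np.uint8)
for I,(r,cc) in((a,(0,0)),(b,(a.shape[0]+2,0)),(d,(0,max(a.shape[1],b.shape[1])+2))):
    I=I[:600-r,:800-cc];C[r:r+I.shape[0],cc:cc+I.shape[1]]=I
cv2.imwrite("pics/chk.png",C)
E
```

```text
(200, 364, 3)
(492, 256, 3)
(228, 352, 3)
(388, 240, 3)
```

View pics/chk.png

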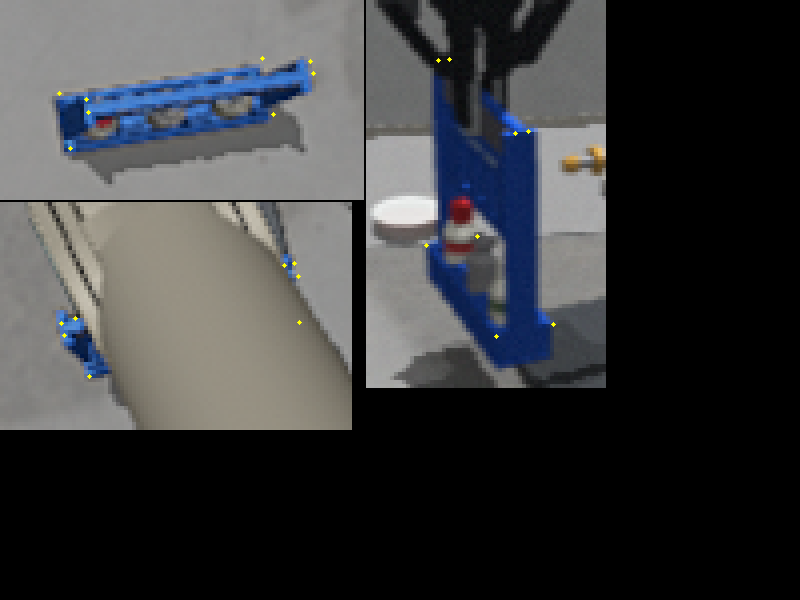

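The predicted corner dots match the carrier to about 1 mm, and the strap is centred on the prediction. I'll shift laterally by -3 mm, raise 4 mm, and go forward to just short of the tip.

```bash
python3 -m inch '[[[-0.1,0.4,-0.1,0],[-0.2,1,-0.2,0],[-0.3,1.8,-0.4,0],[-0.3,2.6,-0.4,0],[-0.3,3.4,-0.4,0],[-0.3,4,-0.4,0],[-0.3,4.3,-0.4,0],[-0.3,4.5,-0.4,0]]]' 0
python3 -m inch '[[[0,0,0,0],[0,0,0,0],[0,0,0,0],[0,0,0,0]]]' 0
python3 - <<'E'
from h import *
s=sensors.read_state();p=s["eef_pos"];t=np.radians(14.35);print("s",p[0]*np.cos(t)+p[1]*np.sin(t),"lat",-p[0]*np.sin(t)+p[1]*np.cos(t),np.degrees(s["tool_rot"]),s["force"])
A=get_image("side");a=cv2.resize(A[120:230,200:300],None,fx=5,fy=5,interpolation=3);cv2.imwrite("pics/g3.png",a)
E
```

```text
clock: 6.8
eef_pos: [524.8, 68.8, 203.1]
tool_rot: [-3.141, -0.0, 1.822]
force: [-0.7, -0.1, -3.5]
width: 6.5
gripper_force: 59.6
clock: 7.13
eef_pos: [524.0, 68.4, 203.3]
tool_rot: [-3.141, 0.0, 1.822]
force: [0.8, 0.0, -3.3]
width: 6.7
gripper_force: 59.6
s 524.5954105145487 lat -63.635774475641085 [-1.79979048e+02  7.80033391e-03  1.04374218e+02] [ 0.77770842  0.01460754 -3.30469222]
```

View pics/g3.png

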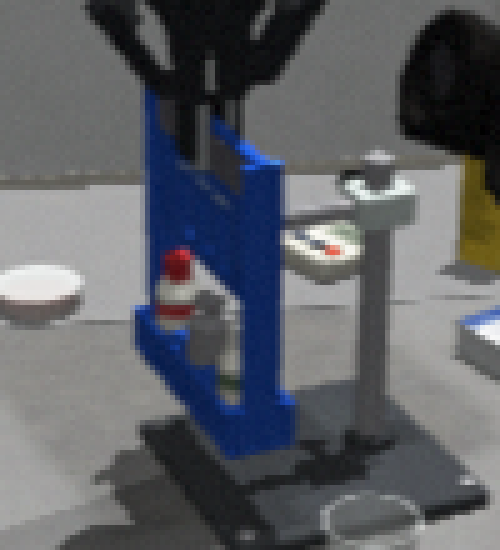

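The plate is just short of the pin tip, which the near strap now hides. Now a slow advance with force checks.

```bash
python3 -m inch '[[[-0.05,0.2,0,0],[-0.05,0.4,0,0],[-0.05,0.6,0,0],[-0.05,0.8,0,0],[-0.05,1,0,0],[-0.05,1.1,0,0],[-0.05,1.2,0,0],[-0.05,1.2,0,0]]]' 0
python3 -c "
from h import *
s=sensors.read_state();p=s['eef_pos'];t=np.radians(14.35);print('s',p[0]*np.cos(t)+p[1]*np.sin(t),'lat',-p[0]*np.sin(t)+p[1]*np.cos(t),s['force'],s['torque'])"
```

```text
clock: 7.85
eef_pos: [536.0, 70.8, 203.2]
tool_rot: [-3.141, 0.0, 1.822]
force: [-0.8, -0.3, -4.1]
width: 7.2
gripper_force: 59.6
s 536.8711731980771 lat -64.25600213122308 [-0.83339596 -0.29959898 -4.07070122] [-0.1352466   0.02998781 -0.0404362 ]
```

```bash
python3 -m inch '[[[0,0.1,0,0],[0,0.2,0,0],[0,0.3,0,0],[0,0.4,0,0],[0,0.4,0,0]]]' 0
python3 -c "
from h import *
s=sensors.read_state();p=s['eef_pos'];t=np.radians(14.35);print('s',p[0]*np.cos(t)+p[1]*np.sin(t),'lat',-p[0]*np.sin(t)+p[1]*np.cos(t),s['force'],s['torque'])"
```

```text
clock: 8.27
eef_pos: [540.1, 71.6, 203.3]
tool_rot: [-3.142, 0.0, 1.821]
force: [-0.6, -1.7, -2.9]
width: 6.7
gripper_force: 59.6
s 541.0422002535616 lat -64.47779081105054 [-0.55213104 -1.71524165 -2.93705756] [-0.45459449  0.1087751  -0.05934388]
```

The lateral force is -1.7 N along y, so the pin's dome is rubbing the slot's -y wall. I'll shift -1.2 mm laterally.

```bash
python3 -m inch '[[[-0.06,0,0,0],[-0.12,0,0,0],[-0.12,0,0,0],[-0.12,0,0,0],[-0.12,0,0,0]]]' 0
python3 -c "
from h import *
s=sensors.read_state();p=s['eef_pos'];t=np.radians(14.35);print('s',p[0]*np.cos(t)+p[1]*np.sin(t),'lat',-p[0]*np.sin(t)+p[1]*np.cos(t),s['force'],s['torque'])"
```

```text
clock: 8.68
eef_pos: [540.4, 71.2, 203.4]
tool_rot: [3.141, -0.0, 1.822]
force: [-0.2, 0.0, -3.6]
width: 7.2
gripper_force: 59.6
s 541.2280188841179 lat -64.976748138029 [-0.15031529  0.03120685 -3.61798016] [ 0.00434429 -0.00780173  0.04462079]
```

```bash
python3 -m inch '[[[-0.04,0.1,0,0],[-0.08,0.2,0,0],[-0.08,0.3,0,0],[-0.08,0.4,0,0],[-0.08,0.5,0,0],[-0.08,0.6,0,0],[-0.08,0.6,0,0]]]' 0
python3 -c "
from h import *
s=sensors.read_state();p=s['eef_pos'];t=np.radians(14.35);print('s',p[0]*np.cos(t)+p[1]*np.sin(t),'lat',-p[0]*np.sin(t)+p[1]*np.cos(t),s['force'],s['torque'])"
```

```text
clock: 9.27
eef_pos: [546.6, 71.7, 203.3]
tool_rot: [3.141, -0.0, 1.822]
force: [-0.2, 0.4, -3.3]
width: 7.1
gripper_force: 59.6
s 547.2718105938192 lat -66.02142823696971 [-0.16465158  0.40308389 -3.28980841] [0.01216973 0.04691754 0.08624308]
```

```bash
python3 -m inch '[[[0,0.1,0,0],[0,0.2,0,0],[0,0.3,0,0],[0,0.4,0,0],[0,0.5,0,0],[0,0.6,0,0],[0,0.6,0,0]]]' 0
python3 -c "
from h import *
s=sensors.read_state();p=s['eef_pos'];t=np.radians(14.35);print('s',p[0]*np.cos(t)+p[1]*np.sin(t),'lat',-p[0]*np.sin(t)+p[1]*np.cos(t),s['force'],s['torque'])"
```

```text
clock: 9.85
eef_pos: [552.3, 73.1, 203.3]
tool_rot: [3.142, -0.0, 1.822]
force: [-0.0, -0.0, -3.7]
width: 6.8
gripper_force: 59.6
s 553.1494134058083 lat -66.08352930723949 [-4.25741842e-02 -3.10387242e-03 -3.65837630e+00] [-0.02789207  0.04786464 -0.00592459]
```

```bash
python3 -m inch '[[[0,0.07,0,0],[0,0.14,0,0],[0,0.2,0,0],[0,0.2,0,0]]]' 0
python3 -c "
from h import *
s=sensors.read_state();p=s['eef_pos'];t=np.radians(14.35);print('s',p[0]*np.cos(t)+p[1]*np.sin(t),'lat',-p[0]*np.sin(t)+p[1]*np.cos(t),s['force'],s['torque'])"
```

```text
clock: 10.18
eef_pos: [552.8, 73.2, 203.1]
tool_rot: [-3.139, 0.0, 1.822]
force: [-3.2, -0.9, -1.5]
width: 6.8
gripper_force: 59.9
s 553.697435066799 lat -66.12083497736289 [-3.24872088 -0.88204984 -1.48969411] [-0.22366945  1.01965936 -0.01277934]
```

Contact with the collar at s≈553.5 (3.3 N). I'll back off to the middle of the neck and lower.

```bash
python3 -m inch '[[[0,-0.15,0,0],[0,-0.35,0,0],[0,-0.35,0.15,0],[0,-0.35,0.3,0],[0,-0.35,0.45,0],[0,-0.35,0.6,0],[0,-0.35,0.75,0],[0,-0.35,0.75,0]]]' 0
python3 -c "
from h import *
s=sensors.read_state();p=s['eef_pos'];t=np.radians(14.35);print('s',p[0]*np.cos(t)+p[1]*np.sin(t),'lat',-p[0]*np.sin(t)+p[1]*np.cos(t),s['force'],s['torque'])"
```

```text
clock: 10.85
eef_pos: [550.5, 72.7, 195.4]
tool_rot: [-3.141, -0.0, 1.822]
force: [-0.9, 0.4, -3.6]
width: 7.1
gripper_force: 59.6
s 551.3716017537377 lat -66.04301112450877 [-0.92811286  0.3679369  -3.6341455 ] [-0.02472893  0.0510071  -0.01136334]
```

```bash
python3 -m inch '[[[0,0,0.08,0],[0,0,0.16,0],[0,0,0.24,0],[0,0,0.32,0],[0,0,0.32,0]]]' 0
python3 -c "
from h import *
s=sensors.read_state();p=s['eef_pos'];t=np.radians(14.35);print('s',p[0]*np.cos(t)+p[1]*np.sin(t),'lat',-p[0]*np.sin(t)+p[1]*np.cos(t),s['force'],s['torque'])"
```

```text
clock: 11.27
eef_pos: [550.6, 72.6, 192.5]
tool_rot: [-3.141, 0.0, 1.822]
force: [-0.7, -0.4, -4.1]
width: 7.0
gripper_force: 59.6
s 551.3660437058065 lat -66.12300153592693 [-0.73935374 -0.39830605 -4.09069585] [-0.0060054   0.05999855 -0.00794431]
```

```bash
python3 -m inch '[[[0,0,0.07,0],[0,0,0.14,0],[0,0,0.2,0],[0,0,0.2,0]]]' 0
```

```text
clock: 11.6
eef_pos: [550.5, 72.6, 190.5]
tool_rot: [-3.141, -0.0, 1.822]
force: [-0.5, -0.2, -3.2]
width: 7.0
gripper_force: 59.6
```

```bash
python3 -m inch '[[[0,0,0.07,0],[0,0,0.14,0],[0,0,0.2,0],[0,0,0.2,0]]]' 0
```

```text
clock: 11.93
eef_pos: [550.5, 72.6, 188.5]
tool_rot: [-3.141, -0.0, 1.822]
force: [0.2, -0.5, -3.9]
width: 6.8
gripper_force: 59.6
```

```bash
python3 -m inch '[[[0,0,0.07,0],[0,0,0.14,0],[0,0,0.2,0],[0,0,0.2,0]]]' 0
```

```text
clock: 12.27
eef_pos: [550.5, 72.6, 186.5]
tool_rot: [-3.141, -0.0, 1.822]
force: [0.1, -0.9, -2.7]
width: 7.1
gripper_force: 59.6
```

```bash
python3 -m inch '[[[0,0,0.05,0],[0,0,0.1,0],[0,0,0.15,0],[0,0,0.15,0],[0,0,0.15,0]]]' 0
python3 -c "
from h import *
s=sensors.read_state();p=s['eef_pos'];t=np.radians(14.35);print('s',p[0]*np.cos(t)+p[1]*np.sin(t),'lat',-p[0]*np.sin(t)+p[1]*np.cos(t),s['force'],s['torque'])"
```

```text
clock: 12.68
eef_pos: [550.8, 72.5, 185.3]
tool_rot: [3.141, 0.0, 1.822]
force: [-0.4, -1.2, -2.2]
width: 6.8
gripper_force: 59.8
s 551.5828125135918 lat -66.22996334057169 [-0.37889196 -1.18652232 -2.22503932] [-0.09249728  0.02965104  0.04223722]
```

Contact has started on the slot's -y slope. I'll nudge -0.8 mm laterally and lower gently.

```bash
python3 -m inch '[[[-0.05,0,0,0],[-0.08,0,0.05,0],[-0.08,0,0.1,0],[-0.08,0,0.1,0],[-0.08,0,0.1,0]]]' 0
python3 -c "
from h import *
s=sensors.read_state();p=s['eef_pos'];t=np.radians(14.35);print('s',p[0]*np.cos(t)+p[1]*np.sin(t),'lat',-p[0]*np.sin(t)+p[1]*np.cos(t),s['force'],s['torque'])"
```

```text
clock: 13.1
eef_pos: [550.9, 72.1, 184.6]
tool_rot: [3.141, -0.0, 1.822]
force: [-1.3, 0.4, 3.1]
width: 7.2
gripper_force: 60.6
s 551.6154120621533 lat -66.65789290431809 [-1.2940366   0.37530207  3.11227812] [-0.00082084  0.34583707 -0.00464701]
```

Seated: the pin is carrying the load and the lateral force is near zero. I'll ease up slightly and release.

```bash
python3 -m inch '[[[0,0,-0.04,0],[0,0,-0.06,0],[0,0,-0.06,0]]]' 0
python3 -m inch '[[[0,0,0,0],[0,0,0,0],[0,0,0,0],[0,0,0,0],[0,0,0,0],[0,0,0,0]]]' 2.6
python3 - <<'E'
from h import *
A=get_image("side");a=cv2.resize(A[120:230,200:300],None,fx=5,fy=5,interpolation=3);cv2.imwrite("pics/g4.png",a)
E
```

```text
clock: 13.35
eef_pos: [550.9, 72.1, 184.7]
tool_rot: [3.141, -0.0, 1.822]
force: [-1.0, -0.2, 1.2]
width: 6.9
gripper_force: 60.3
clock: 13.85
eef_pos: [550.9, 71.8, 184.7]
tool_rot: [3.141, 0.0, 1.822]
force: [-0.3, -0.7, 0.2]
width: 26.0
gripper_force: 0.0
```

View pics/g4.png

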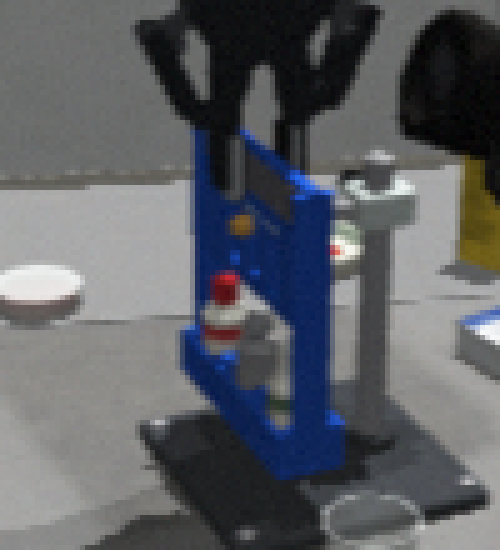

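The carrier hangs level with the brass head showing through the middle slot at (242,225), and the fingers are open. I'll retract straight up.

```bash
python3 -m inch '[[[0,0,-0.5,0],[0,0,-1.2,0],[0,0,-2.2,0],[0,0,-3.5,0],[0,0,-5,0],[0,0,-7,0],[0,0,-9,0],[0,0,-10,0]]]' 2.6
python3 -m inch '[[[0,0,0,0],[0,0,0,0],[0,0,0,0],[0,0,0,0],[0,0,0,0],[0,0,0,0],[0,0,0,0],[0,0,0,0]]]' 2.6
python3 - <<'E'
from h import *
A=get_image("side");a=cv2.resize(A[120:230,200:300],None,fx=5,fy=5,interpolation=3);cv2.imwrite("pics/g5.png",a)
b=cv2.imread("pics/g4.png");print("blue-region change",np.abs(a[250:480,180:340].astype(int)-b[250:480,180:340]).mean())
E
```

```text
clock: 14.57
eef_pos: [552.1, 72.4, 288.1]
tool_rot: [3.137, 0.0, 1.822]
force: [0.5, 0.2, 0.1]
width: 25.9
gripper_force: 0.0
clock: 15.23
eef_pos: [550.7, 71.9, 284.4]
tool_rot: [-3.141, -0.0, 1.822]
force: [0.2, 0.3, -0.6]
width: 25.9
gripper_force: 0.0
blue-region change 2.5792572463768115
```

View pics/g5.png

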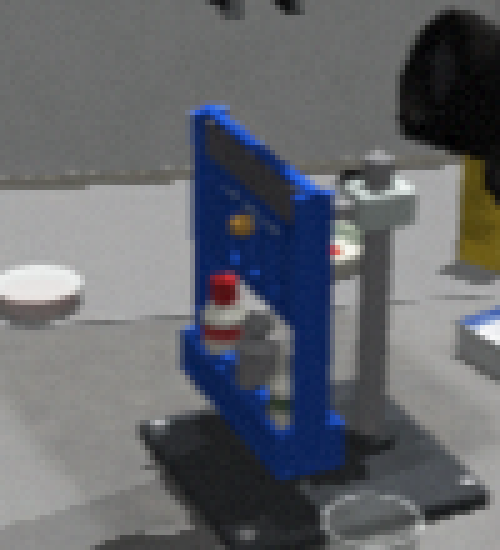

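The carrier hangs free, level and still, and the gripper is well clear above it.

```bash
python3 -c "
from cell import order; print(order.finish_job())"
```

```text
the job is handed in; nothing more can be done
None
```

I hung the carrier on the pin by its middle slot, since the weight is in the middle well, and handed the job in at about 15 s. In the last picture it hangs level and still with the gripper clear; no verdict came back.

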